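# Empty scrap through the sprung shutter of a scrap chute

## Robot

A 6-joint arm with a two-finger parallel gripper is mounted at the origin on the work surface. World frame = base frame: x ahead of the robot, y to its left, z up, the work surface at z = 0. Lengths are in m, angles in degrees, forces in N, time in s.
With the tool pointing down it reaches from about 0.4 to 0.825 m from the base axis. Payload 7 kg.
Tool frame: the origin (TCP) lies at the centre of the arm's flange, where the gripper is bolted on; the fingertips stand 178 mm ahead of it and the grasp point (between the pads) lies 159 mm ahead of it; z points along the fingers, y is the line along which they close (so a half turn about z gives the same grasp; the last joint's range is limited). The gripper opens to 88 mm and grips with 3 to 60 N. Pads are 19 mm wide; open, the fingers measure 130 mm over their backs; the gripper's body (78 mm by 193 mm) begins 47 mm behind the grasp point.
Start: joints at [89.846, 20.546, 0.682, 0, -70.136, -16.507], TCP at [0.194, 0.647, 0.405] pointing down, gripper open.
Joint ranges: [-176.03, 176.03], [-82.01, 121.73], [-58.28, 71.71], [-173.87, 95.51], [-174.79, -0.11], [-173.66, 173.66]. Speed limits (degrees/s): [136.94, 136.94, 172.46, 180, 180, 180].

## Interface

Orientations are given as [roll, pitch, yaw] about the fixed x, y, z axes, in that order (R = Rz(yaw) Ry(pitch) Rx(roll)).
In Python, from plant import telemetry, snapshot, workorder, nets gives the robot as it stands.
- The arm moves only by the shell command python3 -m creep 'ROWS'. ROWS is JSON, a list that holds one entry, the list of rows, each a list of 5 numbers: the shift along the tool's x, y, z normalised to -1 to 1, where 1 is 0.2 m, then the turn about the tool's z normalised to -1 to 1, where 1 is pi/2 rad, then the opening, from 0 (shut) to 1 (fully open). In form: [[[x, y, z, spin, hand], ...]]. A call has 1 to 8 rows; each row shifts and turns the commanded pose from where the row before left it, along the tool's axes as they then stand; what a row does not reach is not made up. A row lasts 1/12 s, in which the tool goes at most 41.7 mm and 7.16 degrees, less where a joint would pass 70% of its speed; a pose out of reach is approached as far as the arm can. A call with a number of a shift or a turn outside -1 to 1 is refused whole. A call with a gripper value outside its range is refused whole. The fingers move at their own pace and stop on an object; the grip force is fixed at half the most. Time passes only in rows, so rows that do not move let the fingers close. It gives the time, the measured TCP pose, the force, the opening and the grip force at its end, in the units of the state.
- telemetry.get_obs(): the state, without advancing time (a new reading comes with each control period).
- snapshot(name): name is "side" or "top" or "wrist"; returns a dict with "frame" (384x512x3 uint8, red, green, blue), "fx", "fy", "cx", "cy" (pixels), "k1" (the pictures are not rectified: a ray, as slopes to the right and down, at radius r is drawn at 1 + k1 r^2 times it, then the intrinsics apply), "rvec" (rotation vector, rad) and "tvec" (3), from world to camera coordinates, as OpenCV has them; the wrist camera has in their place "mount" (4x4, takes a point from camera to tool coordinates, whose origin is the TCP and whose axes are the flange's). Camera axes: x right, y down, z forward; pixel columns grow to the right and rows downward; lengths in m; the calibration is good to about 2 mm. A picture is of the moment at which its call begins: read the wrist's pose just before it. There is no depth.
- workorder.close_job(): hands the job in; it is judged then, once.
Trained networks look in a picture, given as the dict that the camera call returned (one of the last four; its "shot" number tells which), for a name from the list of things; names that differ only in an ending like _2 or _b are one class to them, and where a whole thing is asked for, a point or a joint stands for the part that bears it (a point fixed in the world has none). Each returns a list of dicts, best first, with "confidence" (0 to 1); they miss things now and then, are a little off and sometimes report something else, mostly with a low value. They report only what shows in the picture. A call takes as long as a camera call. They do not tell look-alikes from the thing itself.
- nets.find_in(picture, query): "uv" ([column, row] in pixels, amid what is visible of it).
- nets.masks_of(picture, query): "region" (384x512 bool, what is visible of it) and "uv" ([column, row] in pixels, amid what is visible of it).
- nets.landmark_of(picture, query): "uv" ([column, row] in pixels: a listed point, or the origin of a listed thing).
The state is a dict: "clock": time; "joint_pos": joint angles; "qvel": joint speeds; "tau": joint torques, N m; "tool_pos": TCP position; "orientation": TCP orientation; "force": force on the tool from outside, world axes, zero at the start; "moment": the same for the moment, N m; "opening": finger opening in m; "gripper_force": force on a finger pad.
Only numpy, scipy, OpenCV 4.12 (cv2) and the standard library are available. Lean on these libraries where they do the work, as an engineer would, in place of code of your own. Each camera call takes 0.05 s, during which the arm holds its last target. There are 200 camera calls.

## Task

Put both metal offcuts (the stepped bar and the piece of channel) into the hopper of the scrap chute. Then pull the chute's sprung shutter out by its handle until you feel it come up firmly against its hidden rubber stop, without wrenching it, so that both offcuts drop into the bin below, and ease it back until it is fully shut, not letting it snap, and let go. Leave everything else on the bench where it is.

Things in the scene. Friction and masses are not known exactly. Their poses are not given: they have to be found in the camera images.
- chute: Scrap chute, fixed. Origin on the bench under the hopper's middle; the shutter pulls out along its -x. Hopper: steel mouth 88 (x) by 100 mm (y) inside, walls 4 mm, rim 170 mm above the bench; its floor is the shutter, top at 121 mm. In front two rails (outside 120 mm apart, top 123 mm) and a grey housing 70 mm wide, top 112 mm, run to x = -225 mm. Posts at its corners, 144 mm outside in y
- handle (a point): Middle of the shutter's pull handle: round dark steel bar 14 mm thick, 118 mm long along the chute's y, 170 mm above the bench (49 mm above the shutter's top), on two uprights 84 mm apart. Shut, it lies at x = -105 mm of the chute, 57 mm from bar centre to the hopper's wall. Axes as the chute's
- shutter (a joint): How far the shutter is pulled out, m: 0 shut, growing towards the chute's -x. A spring pulls it shut, about 4 N at 0 and 7 N pulled out, plus a little friction. The stop is met somewhere from 0.093 to 0.118, differently each time; the hopper is fully open by 0.092
- stop: Rubber-buffered stop inside the grey housing, not visible and set differently each time: it has to be felt. The origin is a fixed point in the housing and does not tell the setting. The buffer yields about 1 mm for each 4 N and bottoms after 8 mm (about 32 N)
- bin: Open wooden bin fixed under the hopper, 152 (x) by 122 (y) by 65 mm high, walls 4 mm; origin at the centre of its underside on the bench, axes as the chute's, 34 mm behind (+x) the hopper's middle, so that it sticks out behind the hopper
- bar_offcut: Loose offcut of dull silvery metal bar, 74 (x) by 28 (y) by 20 mm high, its last 24 mm at +x stepped down to 12 mm high; about 0.1 kg. Origin at the centre of its underside, x along its length
- bar_mid (a point): Point 10 mm above the origin of the stepped bar, about its middle
- channel_offcut: Loose offcut of dull silvery U-channel, 62 (x) by 34 (y) by 22 mm high, open side up, ribs 8 mm thick along x; about 0.1 kg. Origin at the centre of its underside, x along its length
- channel_mid (a point): Point 11 mm above the origin of the channel piece, its middle
- bench_block: Bystander: square steel bench block, 60 x 60 x 20 mm, origin under its centre
- pot: Bystander: white lidded pot, 54 mm across, 45 mm high, origin under its centre
- brick: Bystander: white soldering brick, 150 (x) by 75 by 30 mm high, origin under its centre
- ring_clamp: Bystander: wooden ring clamp with a brass collar, 130 (x) by 34 by 26 mm high, origin under its centre
- pliers: Bystander: pliers with red grips lying along x, 150 mm long, 12 mm high, origin under the middle
- hammer: Bystander: small hammer lying along x, 200 mm long, origin under the middle
- file: Bystander: flat file with a black handle lying along x, 210 mm long, 20 mm high, origin under the middle
Not all that is in view belongs to the job. Leave any blue or green look-alike of the channel_offcut alone.

How it is judged:
By the outcome, as a careful person would: the job done as asked, in the order asked, and still so for the second after the job is handed in, with the robot touching nothing.
It also fails if it takes over 72 s, if anything falls off the work surface, if the arm or the gripper's body presses on something with over 40 N, if the wrist force passes 120 N, or if a joint passes its speed limit or range.

## Working session

There is one attempt and no reset: what is moved stays moved. The work goes in short steps, Python scripts to look and compute and a shell command to move; the robot and the scene stay as the last step left them, time stands still between calls to the robot, and variables do not carry over. Pictures are saved under pics/ and viewed, at most 10 in all, crops included, and the job is handed in when it is done.

```bash
mkdir -p pics; ls; cat > h.py <<'E'
import numpy as np, cv2
from plant import telemetry, snapshot, workorder, nets
from scipy.spatial.transform import Rotation as Rn
def ray(s,uv,pose=None):
    x=(uv[0]-s["cx"])/s["fx"]; y=(uv[1]-s["cy"])/s["fy"]
    rd=np.hypot(x,y); r=rd
    for _ in range(30): r=rd/(1+s["k1"]*r*r)
    f=r/rd if rd>0 else 1
    d=np.array([x*f,y*f,1.])
    if "mount" in s:
        M=np.array(s["mount"]); p,R=pose
        return p+R@M[:3,3], R@M[:3,:3]@d
    R=cv2.Rodrigues(np.array(s["rvec"],float))[0]
    return -R.T@np.array(s["tvec"],float).ravel(), R.T@d
def atz(s,uv,z,pose=None):
    o,d=ray(s,uv,pose); return o+d*(z-o[2])/d[2]
def proj(s,P,pose=None):
    P=np.asarray(P,float)
    if "mount" in s:
        M=np.array(s["mount"]); p,R=pose; c=M[:3,:3].T@(R.T@(P-p)-M[:3,3])
    else: c=cv2.Rodrigues(np.array(s["rvec"],float))[0]@P+np.array(s["tvec"],float).ravel()
    x,y=c[:2]/c[2]; f=1+s["k1"]*(x*x+y*y)
    return np.array([s["cx"]+s["fx"]*x*f,s["cy"]+s["fy"]*y*f])
def pose():
    o=telemetry.get_obs(); return np.array(o["tool_pos"]),Rn.from_euler("xyz",o["orientation"],degrees=True).as_matrix()
def save(s,n): cv2.imwrite("pics/"+n,cv2.cvtColor(s["frame"],cv2.COLOR_RGB2BGR))
E
cat > m.py <<'E'
from h import *
import pickle
o=telemetry.get_obs(); print(o)
ims=[]
for n in ["top","side"]:
    p=pose(); s=snapshot(n); save(s,n+"0.png"); ims.append(s["frame"])
    pickle.dump((s,p),open(n+".pkl","wb"))
    for q,z in [("chute",0),("handle",.17),("bin",0),("bar_offcut",0),("bar_mid",.01),("channel_offcut",0),("channel_mid",.011),("stop",.1)]:
        for r in nets.landmark_of(s,q)[:3]: print(n,q,np.round(r["uv"],1),round(r["confidence"],2),atz(s,r["uv"],z,p).round(4))
    if n=="top":
        for q in ["bar_offcut","channel_offcut"]:
            for r in nets.masks_of(s,q)[:3]:
                v,u=np.nonzero(r["region"]); 
                pts=np.array([atz(s,(a,b),.02)[:2] for a,b in zip(u,v)],np.float32)
                print(q,round(r["confidence"],2),len(u),cv2.minAreaRect(pts),s["frame"][v,u].mean(0))
cv2.imwrite("pics/both.png",cv2.resize(cv2.cvtColor(np.vstack(ims),cv2.COLOR_RGB2BGR),None,fx=.78,fy=.78))
E
python3 m.py
```

```text
pics
{'clock': 0.0, 'joint_pos': array([ 8.98478290e+01,  2.05928486e+01,  6.34061943e-01, -1.89585530e-02,
       -7.01363419e+01, -1.65048866e+01]), 'qvel': array([ 0.01936503,  0.07518436, -0.10454727, -0.12767403, -0.01866301,
        0.05814238]), 'tau': array([ 1.81636486e-03, -5.82715094e+01,  2.93042368e+01,  6.99685916e+00,
        6.86911939e-03, -1.71038846e-04]), 'tool_pos': array([0.19345545, 0.64648795, 0.40371233]), 'orientation': array([ 1.79903728e+02, -9.94039687e-03, -1.66635059e+01]), 'force': array([-0.03155025, -1.67194486, -0.40390791]), 'moment': array([0.00705836, 0.01359586, 0.01074687]), 'gripper_force': 0.0, 'opening': 0.08772328778589512}
top chute [202.9 166.7] 0.77 [0.6254 0.231  0.    ]
top handle [213.7 175.8] 0.77 [0.5721 0.1695 0.17  ]
top bar_offcut [309.6 220.8] 0.74 [ 0.4469 -0.1364  0.    ]
top bar_mid [313.1 219.9] 0.58 [ 0.4498 -0.1472  0.01  ]
top bar_mid [153.5 220.8] 0.53 [0.4362 0.3919 0.01  ]
top channel_offcut [351.  217.7] 0.78 [ 0.4596 -0.2767  0.    ]
top channel_offcut [350.1 249. ] 0.54 [ 0.3542 -0.2739  0.    ]
top channel_offcut [
[... 1035 characters left out ...]
9] 0.54 [0.6462 0.2642 0.    ]
side bin [316.4 340.1] 0.29 [ 0.3995 -0.451   0.    ]
side bar_offcut [251.3 256.4] 0.53 [ 0.4466 -0.1402  0.    ]
side bar_offcut [291.7 233.2] 0.17 [ 0.6116 -0.1275  0.    ]
side bar_mid [251.3 255. ] 0.79 [ 0.4432 -0.1443  0.01  ]
side bar_mid [293.  282.8] 0.19 [ 0.4681 -0.2929  0.01  ]
side channel_offcut [257.4 301.3] 0.85 [ 0.3596 -0.2818 -0.    ]
side channel_offcut [228.7 178.8] 0.69 [0.6325 0.2481 0.    ]
side channel_offcut [291.3 282.5] 0.67 [ 0.4724 -0.2826 -0.    ]
side channel_mid [293.7 282.7] 0.75 [ 0.4691 -0.2944  0.011 ]
side channel_mid [219.4 285.9] 0.75 [ 0.3046 -0.1921  0.011 ]
side channel_mid [257.6 295. ] 0.68 [ 0.3662 -0.2734  0.011 ]
```

View pics/top0.png

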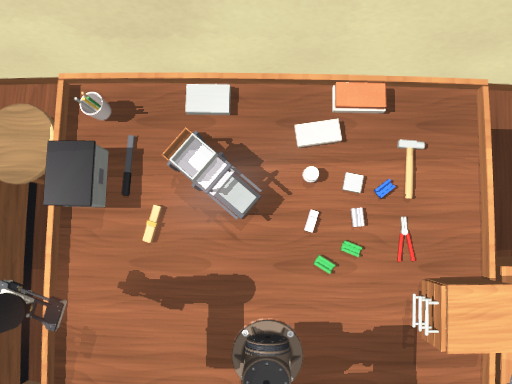

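View pics/side0.png

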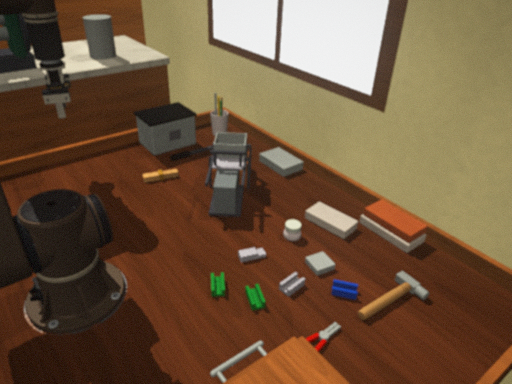

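The top view shows the white bar at about (312,221) and the silver channel at (358,217). The look-alikes are blue at (385,189) and green at (325,264) and (351,249). The hopper is at about (195,160), with its housing running to the lower right. The side view agrees: bar (251,255), channel (292,284), chute (230,160).

I'll write a move planner and stop over the chute for a wrist view.

```bash
cat >> h.py <<'E'
def plan(target,yaw,n=None):
    """rows (tool units) from the present pose to TCP target, tool down at yaw: turn and shift evenly"""
    p,R=pose(); o=telemetry.get_obs(); y0=o["orientation"][2]
    dy=(yaw-y0+180)%360-180; d=np.array(target,float)-p
    k=max(int(np.ceil(max(np.linalg.norm(d)/.0405,abs(dy)/7))),1) if n is None else n
    print("from",p.round(4),round(y0,2),"d",d.round(4),"dyaw",round(dy,2),"rows",k,"spin/row",round(-dy/90/k,4))
    for i in range(k):
        a=np.radians(y0+dy*i/k); c,s=np.cos(a),np.sin(a)
        t=np.array([c*d[0]+s*d[1],s*d[0]-c*d[1],-d[2]])/k/.2
        if i<2 or abs(dy)>1: print(i,t.round(4))
E
python3 -c "
from h import *
s=snapshot('wrist');print(np.round(s['mount'],3),s['fx'],s['cx'],s['cy'],s['k1'])
plan([.45,.13,.43],-16.66)"
```

```text
[[-0.001 -0.953 -0.302  0.082]
 [ 1.    -0.001  0.     0.   ]
 [-0.    -0.302  0.953  0.018]
 [ 0.     0.     0.     1.   ]] 309.23237240367706 254.32929748910385 190.64980955067634 -0.008859429380692703
from [0.1935 0.6466 0.4047] -16.66 d [ 0.2565 -0.5166  0.0253] dyaw 0.0 rows 15 spin/row -0.0
0 [ 0.1313  0.1405 -0.0084]
1 [ 0.1313  0.1405 -0.0084]
```

```bash
python3 -m creep '[[[0.168,0.112,-0.008,0,1],[0.168,0.112,-0.008,0,1],[0.168,0.112,-0.008,0,1],[0.168,0.112,-0.008,0,1],[0.168,0.112,-0.008,0,1],[0.168,0.112,-0.008,0,1],[0.168,0.112,-0.008,0,1],[0.168,0.112,-0.008,0,1]]]' | tail -c 400
python3 -m creep '[[[0.168,0.112,-0.008,0,1],[0.168,0.112,-0.008,0,1],[0.168,0.112,-0.008,0,1],[0.168,0.112,-0.008,0,1],[0.168,0.112,-0.008,0,1],[0.168,0.112,-0.008,0,1],[0.168,0.112,-0.008,0,1],[0,0,0,0,1]]]' | tail -c 400
cat > w.py <<'E'
import sys
from h import *
import pickle
p=pose(); s=snapshot("wrist"); print(p[0], telemetry.get_obs()["clock"]); save(s,sys.argv[1]+".png"); pickle.dump((s,p),open(sys.argv[1]+".pkl","wb"))
for a in sys.argv[2:]:
    q,z=a.split(":")
    for r in nets.landmark_of(s,q)[:3]: print(q,np.round(r["uv"],1),round(r["confidence"],2),atz(s,r["uv"],float(z),p).round(4))
E
python3 w.py w1 chute:0 handle:.17 bin:0
```

```text
clock: 1.72
tool_pos: [0.4005, 0.3961, 0.4179]
orientation: [-180.0, -0.0, -16.6]
force: [1.6, 0.5, -0.0]
opening: 0.0878
gripper_force: 0.0
clock: 2.38
tool_pos: [0.5832, 0.1755, 0.4287]
orientation: [179.9, -0.1, -16.9]
force: [-0.2, 1.0, 0.2]
opening: 0.0878
gripper_force: 0.0
[0.58319009 0.17551756 0.42867358] 2.4333
chute [199.2 133.5] 0.9 [0.6345 0.2346 0.    ]
handle [279.  210.9] 0.6 [0.5663 0.1584 0.17  ]
bin [501.8 184.8] 0.52 [ 0.4453 -0.1439  0.    ]
```

View pics/w1.png

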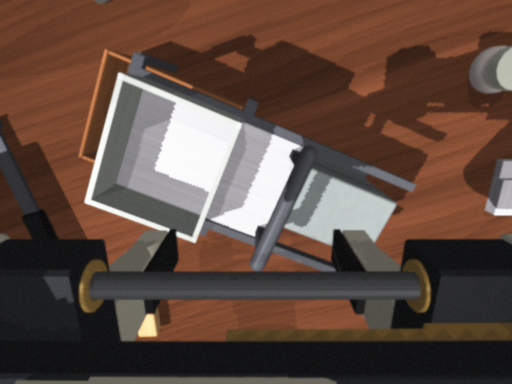

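The wrist view is clear. The rim's outer corners are at about (120,73), (245,122), (196,242) and (86,203). The handle bar runs from (307,150) to (258,267). The bin's brown edge shows behind the hopper at (107,52)–(82,156). Next I'll fit the chute pose.

```bash
python3 - <<'E'
from h import *
import pickle
from scipy.optimize import least_squares
s,p=pickle.load(open("w1.pkl","rb"))
obj=np.array([[.048,-.054,.17],[-.048,-.054,.17],[-.048,.054,.17],[.048,.054,.17],[-.105,-.059,.172],[-.105,.059,.172]])
uv=np.array([[120,73],[245,122],[196,242],[86,203],[307,150],[258,267]],float)
def W(v): c,s_=np.cos(v[2]),np.sin(v[2]); return np.c_[v[0]+c*obj[:,0]-s_*obj[:,1],v[1]+s_*obj[:,0]+c*obj[:,1],obj[:,2]]
f=lambda v:(np.array([proj(s,P,p) for P in W(v)])-uv).ravel()
r=least_squares(f,[.63,.235,.87],loss="soft_l1"); v=r.x
print(v[:2],np.degrees(v[2]),f(v).reshape(-1,2).round(1)); np.save("chute.npy",v)
c,q=np.cos(v[2]),np.sin(v[2]); print("handle",v[0]-.105*c,v[1]-.105*q)
plan([.455,-.20,.40],-16.66)
E
```

```text
[0.63178811 0.23714675] 50.997114098688556 [[-0.2  0. ]
 [-2.6  1.2]
 [ 0.6 -0.2]
 [ 0.6 -0.6]
 [ 6.3 -4.5]
 [-2.2  2.6]]
handle 0.5657053621320034 0.15554975737790802
from [0.5798 0.1804 0.4286] -16.68 d [-0.1248 -0.3804 -0.0286] dyaw 0.02 rows 10 spin/row -0.0
0 [-0.0052  0.2001  0.0143]
1 [-0.0052  0.2001  0.0143]
```

```bash
python3 -m creep '[[[-0.005,0.2,0.014,0,1],[-0.005,0.2,0.014,0,1],[-0.005,0.2,0.014,0,1],[-0.005,0.2,0.014,0,1],[-0.005,0.2,0.014,0,1],[-0.005,0.2,0.014,0,1],[-0.005,0.2,0.014,0,1],[-0.005,0.2,0.014,0,1]]]' | head -2
python3 -m creep '[[[-0.005,0.2,0.014,0,1],[-0.005,0.2,0.014,0,1],[0,0,0,0,1],[0,0,0,0,1],[0,0,0,0,1]]]' | head -2
python3 w.py w2 bar_offcut:0 bar_mid:.01 channel_offcut:0 channel_mid:.011
python3 - <<'E'
from h import *
import pickle
p=pose(); s=snapshot("wrist")
for q,z in [("bar_offcut",.018),("channel_offcut",.022)]:
    for r in nets.masks_of(s,q)[:3]:
        v,u=np.nonzero(r["region"]); pts=np.array([atz(s,(a,b),z,p)[:2] for a,b in zip(u,v)],np.float32)
        (x,y),(w,h),a=cv2.minAreaRect(pts); print(q,round(r["confidence"],2),np.round([x,y,w,h],4),round(a,1),s["frame"][v,u].mean(0).round())
E
```

```text
clock: 3.25
tool_pos: [0.4795, -0.1241, 0.4067]
clock: 3.67
tool_pos: [0.4559, -0.1993, 0.4009]
[ 0.45585929 -0.19933349  0.40090095] 3.7167
bar_offcut [211.6 180.6] 0.75 [ 0.4476 -0.14    0.    ]
bar_mid [211. 182.] 0.79 [ 0.4484 -0.1409  0.01  ]
bar_mid [329.4 133.5] 0.58 [ 0.4648 -0.2961  0.01  ]
channel_offcut [330.5 216.6] 0.97 [ 0.355  -0.2756  0.    ]
channel_offcut [330.  134.6] 0.95 [ 0.4614 -0.2984  0.    ]
channel_offcut [388.5  26.6] 0.77 [ 0.5598 -0.3871  0.    ]
channel_mid [396.5  24.8] 0.82 [ 0.5583 -0.391   0.011 ]
channel_mid [329.8 135. ] 0.63 [ 0.4631 -0.296   0.011 ]
channel_mid [332.4 219.2] 0.59 [ 0.3559 -0.2757  0.011 ]
bar_offcut 0.88 [ 0.4482 -0.1414  0.0296  0.0775] 71.7 [242. 240. 241.]
channel_offcut 0.96 [ 0.3213 -0.1908  0.0653  0.0264] 68.7 [ 55. 134.  68.]
channel_offcut 0.88 [ 0.3615 -0.2742  0.0674  0.0436] 73.4 [ 74. 172.  91.]
channel_offcut 0.81 [ 0.5602 -0.3844  0.038   0.0698] 38.1 [ 61. 116. 224.]
```

View pics/w2.png

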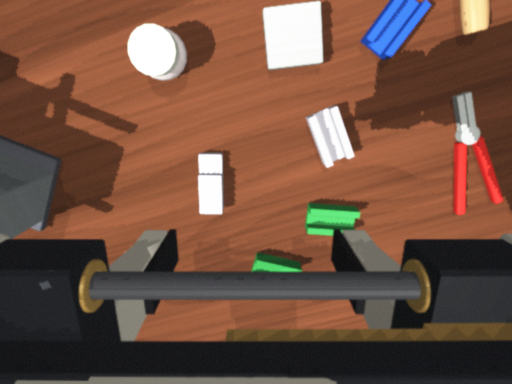

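The picture shows the bar at (211,182) with its step at the top, the silver channel at (330,136), green look-alikes at (333,218) and (277,262), and the blue one at (397,25). I'll go to the bar.

```bash
python3 - <<'E'
from h import *
import pickle
s,p=pickle.load(open("w2.pkl","rb"))
P=[atz(s,c,.022,p)[:2] for c in [(307,118),(327,166),(353,156),(337,107)]]
print(np.round(P,4),np.mean(P,0)); 
for a,b in [(1,0),(2,3)]: d=P[b]-P[a]; print(np.degrees(np.arctan2(d[1],d[0])),np.linalg.norm(d))
P=[atz(s,c,z,p)[:2] for c,z in [((198,154),.012),((199,215),.02),((224,214),.02),((222,154),.012)]]
print(np.round(P,4),np.mean(P,0)); 
for a,b in [(1,0),(2,3)]: d=P[b]-P[a]; print(np.degrees(np.arctan2(d[1],d[0])),np.linalg.norm(d))
plan([.447,-.1405,.26],-18)
E
```

```text
[[ 0.4915 -0.2731]
 [ 0.4302 -0.2826]
 [ 0.4332 -0.3148]
 [ 0.4936 -0.3084]] [ 0.46213717 -0.29472071]
8.864067475556196 0.061999359984538115
6.010465545728112 0.060684634853780256
[[ 0.4867 -0.1378]
 [ 0.4141 -0.1144]
 [ 0.4064 -0.1451]
 [ 0.4784 -0.1656]] [ 0.44641072 -0.14071274]
-17.823632217126285 0.07627768001445515
-15.939515255579103 0.07489888671166352
from [ 0.4561 -0.1995  0.4007] -16.59 d [-0.0091  0.059  -0.1407] dyaw -1.41 rows 4 spin/row 0.0039
0 [-0.0319 -0.0674  0.1759]
1 [-0.0323 -0.0672  0.1759]
2 [-0.0328 -0.067   0.1759]
3 [-0.0332 -0.0668  0.1759]
```

```bash
python3 -m creep '[[[-0.032,-0.067,0.176,0.004,1],[-0.032,-0.067,0.176,0.004,1],[-0.032,-0.067,0.176,0.004,1],[-0.032,-0.067,0.176,0.004,1],[0,0,0.13,0,1],[0,0,0.13,0,1],[0,0,0.13,0,1],[0,0,0,0,1]]]'
python3 -m creep '[[[0,0,0,0,1],[0,0,0,0,0],[0,0,0,0,0],[0,0,0,0,0],[0,0,0,0,0],[0,0,0,0,0],[0,0,0,0,0]]]'
python3 - <<'E'
from h import *
v=np.load("chute.npy");plan([.447,-.1405,.40],50.997,10);plan([v[0],v[1],.38],51)
E
```

```text
clock: 4.73
tool_pos: [0.4478, -0.1409, 0.1796]
orientation: [179.9, 0.1, -18.0]
force: [0.0, 0.7, -0.4]
opening: 0.0878
gripper_force: 0.0
clock: 5.32
tool_pos: [0.4472, -0.1414, 0.1821]
orientation: [-180.0, -0.0, -18.1]
force: [-0.0, 0.3, -1.0]
opening: 0.053
gripper_force: 0.0
from [ 0.4472 -0.1414  0.1821] -18.11 d [-2.000e-04  9.000e-04  2.179e-01] dyaw 69.11 rows 10 spin/row -0.0768
0 [-0.0002 -0.0004 -0.1089]
1 [-0.0002 -0.0004 -0.1089]
2 [-1.000e-04 -4.000e-04 -1.089e-01]
3 [-1.000e-04 -4.000e-04 -1.089e-01]
4 [-0.     -0.0004 -0.1089]
5 [ 0.     -0.0004 -0.1089]
6 [ 1.000e-04 -4.000e-04 -1.089e-01]
7 [ 1.000e-04 -4.000e-04 -1.089e-01]
8 [ 0.0002 -0.0004 -0.1089]
9 [ 0.0002 -0.0004 -0.1089]
from [ 0.4472 -0.1414  0.1821] -18.11 d [0.1846 0.3785 0.1979] dyaw 69.11 rows 12 spin/row -0.064
0 [ 0.0241 -0.1738 -0.0825]
1 [ 0.0414 -0.1705 -0.0825]
2 [ 0.0583 -0.1655 -0.0825]
3 [ 0.0746 -0.1588 -0.0825]
4 [ 0.0902 -0.1505 -0.0825]
5 [ 0.1048 -0.1407 -0.0825]
6 [ 0.1184 -0.1295 -0.0825]
7 [ 0.1308 -0.117  -0.0825]
8 [ 0.1419 -0.1032 -0.0825]
9 [ 0.1515 -0.0885 -0.0825]
10 [ 0.1597 -0.0728 -0.0825]
11 [ 0.1662 -0.0564 -0.0825]
```

```bash
python3 -m creep '[[[0,0,0,0,0],[0,0,0,0,0],[0,0,0,0,0],[0,0,0,0,0],[0,0,0,0,0],[0,0,0,0,0],[0,0,0,0,0],[0,0,-0.1,0,0]]]'
```

```text
clock: 5.98
tool_pos: [0.4457, -0.1414, 0.1993]
orientation: [179.9, 0.3, -18.2]
force: [0.3, -0.6, -1.0]
opening: 0.0276
gripper_force: 30.0
```

```bash
python3 -m creep '[[[0,0,-0.1,-0.077,0],[0,0,-0.1,-0.077,0],[0,0,-0.1,-0.077,0],[0,0,-0.1,-0.077,0],[0,0,-0.1,-0.077,0],[0,0,-0.1,-0.077,0],[0,0,-0.1,-0.077,0],[0,0,-0.1,-0.077,0]]]' |tail -1
python3 -m creep '[[[0,0,-0.1,-0.077,0],[0,0,0,-0.077,0],[0,0,0,0,0]]]'
python3 - <<'E'
from h import *
v=np.load("chute.npy");plan([v[0],v[1],.38],51)
E
```

```text
gripper_force: 30.0
clock: 6.9
tool_pos: [0.4471, -0.1413, 0.3828]
orientation: [179.9, -0.1, 51.5]
force: [-0.4, -0.6, -2.2]
opening: 0.0276
gripper_force: 30.0
from [ 0.4471 -0.1413  0.3828] 51.51 d [ 0.1847  0.3784 -0.0028] dyaw -0.51 rows 11 spin/row 0.0005
0 [ 0.1869 -0.0413  0.0013]
1 [ 0.1869 -0.0415  0.0013]
```

```bash
python3 -m creep '[[[0.187,-0.041,0,0.006,0],[0.187,-0.041,0,0,0],[0.187,-0.041,0,0,0],[0.187,-0.041,0,0,0],[0.187,-0.041,0,0,0],[0.187,-0.041,0,0,0],[0.187,-0.041,0,0,0],[0.187,-0.041,0,0,0]]]' |tail -1
python3 -m creep '[[[0.187,-0.041,0,0,0],[0.187,-0.041,0,0,0],[0.187,-0.041,0,0,0],[0,0,0,0,0],[0,0,0,0,0],[0,0,0,0,0]]]'
python3 - <<'E'
from h import *
v=np.load("chute.npy");plan([v[0],v[1],.325],51,2)
E
python3 w.py w3 chute:0 handle:.17
```

```text
gripper_force: 30.0
clock: 8.07
tool_pos: [0.6376, 0.2343, 0.38]
orientation: [-179.9, 0.2, 50.5]
force: [0.6, -0.3, -1.3]
opening: 0.028
gripper_force: 30.0
from [0.6376 0.2343 0.38  ] 50.52 d [-0.0058  0.0029 -0.055 ] dyaw 0.48 rows 2 spin/row -0.0027
0 [-0.0036 -0.0157  0.1374]
1 [-0.0035 -0.0157  0.1374]
[0.63756184 0.23426321 0.37996133] 8.1167
chute [250.9 165.2] 0.69 [0.6331 0.2353 0.    ]
```

View pics/w3.png

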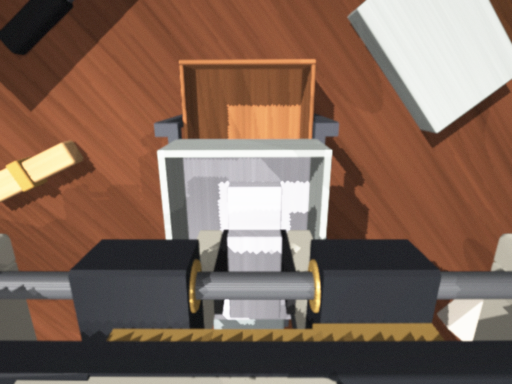

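The bar is held at about (256,210) over the hopper. The rim's back edge runs (158,142)–(331,141), and the empty bin shows behind it at (248,100). Alignment check next.

```bash
python3 - <<'E'
from h import *
import pickle
v=np.load("chute.npy"); s,p=pickle.load(open("w3.pkl","rb"))
A,B=[atz(s,c,.17,p)[:2] for c in [(159,142),(331,141)]]; d=B-A; print(A,B,np.linalg.norm(d),"yaw",np.degrees(np.arctan2(d[1],d[0]))+90)
x=np.array([np.cos(v[2]),np.sin(v[2])]); print("origin",(A+B)/2-.048*x, v)
plan([v[0],v[1],.325],51,2)
E
```

```text
[0.62530437 0.3118666 ] [0.70780883 0.24459507] 0.10645395766949832 yaw 50.807287938777854
origin [0.63634734 0.24092935] [0.63178811 0.23714675 0.89006755]
from [0.6375 0.2332 0.3818] 50.54 d [-0.0057  0.004  -0.0568] dyaw 0.46 rows 2 spin/row -0.0026
0 [-0.0014 -0.0174  0.142 ]
1 [-0.0014 -0.0174  0.142 ]
```

```bash
python3 -m creep '[[[0.02,-0.03,0,-0.005,0],[0,0,0.1,0,0],[0,0,0.1,0,0],[0,0,0.1,0,0],[0,0,0,0,0],[0,0,0,0,0]]]'
python3 -m creep '[[[0,0,0,0,0.5],[0,0,0,0,0.5],[0,0,0,0,0.5],[0,0,0,0,0.5]]]'
python3 -c "
from h import *
plan([.4621,-.2947,.38],7.5)"
```

```text
clock: 8.72
tool_pos: [0.6355, 0.2407, 0.3216]
orientation: [-180.0, 0.1, 51.1]
force: [-0.1, -0.3, -0.8]
opening: 0.028
gripper_force: 30.0
clock: 9.05
tool_pos: [0.636, 0.2412, 0.3232]
orientation: [180.0, -0.1, 51.1]
force: [0.3, -0.5, -0.1]
opening: 0.0427
gripper_force: 0.0
from [0.636  0.2412 0.3232] 51.11 d [-0.1739 -0.5359  0.0568] dyaw -43.61 rows 14 spin/row 0.0346
0 [-0.188   0.0718 -0.0203]
1 [-0.1838  0.0819 -0.0203]
2 [-0.1791  0.0918 -0.0203]
3 [-0.1738  0.1014 -0.0203]
4 [-0.168   0.1107 -0.0203]
5 [-0.1618  0.1196 -0.0203]
6 [-0.155   0.1283 -0.0203]
7 [-0.1478  0.1365 -0.0203]
8 [-0.1402  0.1443 -0.0203]
9 [-0.1322  0.1517 -0.0203]
10 [-0.1237  0.1587 -0.0203]
11 [-0.1149  0.1652 -0.0203]
12 [-0.1058  0.1712 -0.0203]
13 [-0.0963  0.1767 -0.0203]
```

```bash
python3 -m creep '[[[0,0,-0.15,0,0.5],[0,0,-0.15,0,0.5],[-0.188,0.072,0,0.035,1],[-0.184,0.082,0,0.035,1],[-0.179,0.092,0,0.035,1],[-0.174,0.101,0,0.035,1],[-0.168,0.111,0,0.035,1],[-0.162,0.120,0,0.035,1]]]' |tail -1
python3 -m creep '[[[-0.155,0.128,0,0.035,1],[-0.148,0.137,0,0.035,1],[-0.140,0.144,0,0.035,1],[-0.132,0.152,0,0.035,1],[-0.124,0.159,0,0.035,1],[-0.115,0.165,0,0.035,1],[-0.106,0.171,0,0.035,1],[-0.096,0.177,0,0.03,1]]]' |head -1
python3 -m creep '[[[0,0,0,0,1],[0,0,0,0,1],[0,0,0,0,1]]]'
python3 w.py w4 channel_offcut:0 channel_mid:.011
python3 - <<'E'
from h import *
p=pose(); s=snapshot("wrist")
for r in nets.masks_of(s,"channel_offcut")[:3]:
    v,u=np.nonzero(r["region"]); pts=np.array([atz(s,(a,b),.022,p)[:2] for a,b in zip(u,v)],np.float32)
    (x,y),(w,h),a=cv2.minAreaRect(pts); print(round(r["confidence"],2),np.round([x,y,w,h],4),round(a,1),s["frame"][v,u].mean(0).round())
plan([.4621,-.2947,.27],7.5)
E
```

```text
gripper_force: 0.0
clock: 10.38
clock: 10.63
tool_pos: [0.4596, -0.2947, 0.3822]
orientation: [180.0, -0.0, 7.4]
force: [-0.0, 0.0, -0.2]
opening: 0.0879
gripper_force: 0.0
[ 0.45957317 -0.29465969  0.38224505] 10.6833
channel_offcut [228. 240.] 0.88 [ 0.3561 -0.2742  0.    ]
channel_offcut [346.9  89.6] 0.85 [ 0.5582 -0.3872  0.    ]
channel_offcut [251.8 159.5] 0.75 [ 0.4655 -0.2915  0.    ]
channel_mid [256.6 159.8] 0.97 [ 0.4682 -0.2969  0.011 ]
channel_mid [228.  244.9] 0.77 [ 0.3548 -0.2752  0.011 ]
channel_mid [350.2  90. ] 0.65 [ 0.5578 -0.3877  0.011 ]
0.79 [ 0.5601 -0.3856  0.0373  0.0644] 37.6 [ 70. 132. 236.]
0.73 [ 0.3608 -0.2744  0.062   0.0437] 69.2 [ 70. 169.  88.]
0.61 [ 0.4635 -0.2946  0.0656  0.0344] 6.7 [238. 237. 239.]
from [ 0.4603 -0.2934  0.3821] 7.58 d [ 0.0018 -0.0013 -0.1121] dyaw -0.08 rows 3 spin/row 0.0003
0 [0.0027 0.0026 0.1868]
1 [0.0027 0.0026 0.1868]
```

View pics/w4.png

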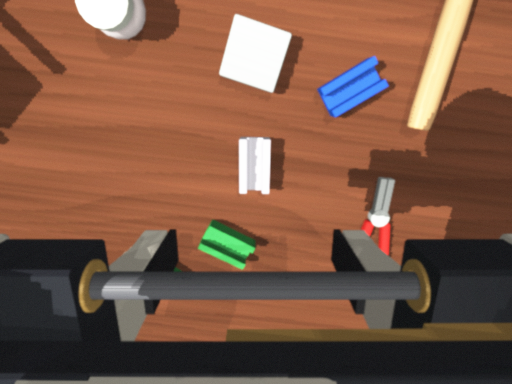

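The silver channel is at (255,165), square to the tool. The green one at (228,245) is clear of the fingers.

```bash
python3 -m creep '[[[0.015,0.004,0.15,0,1],[0,0,0.2,0,1],[0,0,0.2,0,1],[0,0,0.2,0,1],[0,0,0.2,0,1],[0,0,0.05,0,1],[0,0,0,0,1],[0,0,0,0,0]]]'
python3 -m creep '[[[0,0,0,0,0],[0,0,0,0,0],[0,0,0,0,0],[0,0,0,0,0],[0,0,0,0,0],[0,0,0,0,0],[0,0,0,0,0],[0,0,0,0,0]]]'
python3 -m creep '[[[0,0,0,0,0],[0,0,0,0,0],[0,0,0,0,0],[0,0,-0.1,0,0]]]'
python3 -c "
from h import *
plan([.4635,-.2946,.385],51)
plan([.636,.2405,.385],51)"
```

```text
clock: 11.55
tool_pos: [0.4635, -0.2942, 0.1821]
orientation: [-180.0, 0.1, 7.6]
force: [0.2, 0.3, -0.1]
opening: 0.0843
gripper_force: 0.0
clock: 12.22
tool_pos: [0.4628, -0.2948, 0.1819]
orientation: [-180.0, 0.0, 7.5]
force: [-1.4, -0.9, 1.5]
opening: 0.0336
gripper_force: 30.0
clock: 12.55
tool_pos: [0.4613, -0.2943, 0.1989]
orientation: [-179.8, 0.3, 7.4]
force: [-0.1, -0.4, -2.3]
opening: 0.034
gripper_force: 30.0
from [ 0.4613 -0.2943  0.1989] 7.4 d [ 0.0022 -0.0003  0.1861] dyaw 43.6 rows 7 spin/row -0.0692
0 [ 0.0015  0.0004 -0.133 ]
1 [ 0.0015  0.0006 -0.133 ]
2 [ 0.0014  0.0007 -0.133 ]
3 [ 0.0013  0.0009 -0.133 ]
4 [ 0.0012  0.001  -0.133 ]
5 [ 0.0011  0.0011 -0.133 ]
6 [ 0.001   0.0012 -0.133 ]
from [ 0.4613 -0.2943  0.1989] 7.4 d [0.1747 0.5348 0.1861] dyaw 43.6 rows 15 spin/row -0.0323
0 [ 0.0807 -0.1693 -0.062 ]
1 [ 0.0892 -0.165  -0.062 ]
2 [ 0.0974 -0.1602 -0.062 ]
3 [ 0.1054 -0.1551 -0.062 ]
4 [ 0.1132 -0.1496 -0.062 ]
5 [ 0.1206 -0.1436 -0.062 ]
6 [ 0.1277 -0.1373 -0.062 ]
7 [ 0.1345 -0.1307 -0.062 ]
8 [ 0.141  -0.1237 -0.062 ]
9 [ 0.1471 -0.1164 -0.062 ]
10 [ 0.1528 -0.1088 -0.062 ]
11 [ 0.1581 -0.1009 -0.062 ]
12 [ 0.163  -0.0927 -0.062 ]
13 [ 0.1675 -0.0843 -0.062 ]
14 [ 0.1716 -0.0757 -0.062 ]
```

```bash
python3 -m creep '[[[0,0,-0.133,-0.069,0],[0,0,-0.133,-0.069,0],[0,0,-0.133,-0.069,0],[0,0,-0.133,-0.069,0],[0,0,-0.133,-0.069,0],[0,0,-0.133,-0.069,0],[0,0,-0.133,-0.069,0],[0.188,-0.072,0,0,0]]]' |head -3
python3 -m creep '[[[0.188,-0.072,0,0,0],[0.188,-0.072,0,0,0],[0.188,-0.072,0,0,0],[0.188,-0.072,0,0,0],[0.188,-0.072,0,0,0],[0.188,-0.072,0,0,0],[0.188,-0.072,0,0,0],[0.188,-0.072,0,0,0]]]' |head -3
python3 -m creep '[[[0.188,-0.072,0,0,0],[0.188,-0.072,0,0,0],[0.188,-0.072,0,0,0],[0.188,-0.072,0,0,0],[0.188,-0.072,0,0,0],[0,0,0,0,0],[0,0,0,0,0],[0,0,0,0,0]]]'
python3 w.py w5
python3 -c "
from h import *
plan([.636,.2405,.322],51,3)"
```

```text
clock: 13.22
tool_pos: [0.4753, -0.2602, 0.3934]
orientation: [179.6, -0.1, 51.3]
clock: 13.88
tool_pos: [0.5755, 0.0516, 0.3879]
orientation: [-180.0, 0.0, 50.9]
clock: 14.55
tool_pos: [0.6379, 0.2411, 0.3871]
orientation: [-180.0, 0.1, 51.0]
force: [-0.2, 0.3, -0.7]
opening: 0.0338
gripper_force: 30.0
[0.63785923 0.24114947 0.38706457] 14.6
from [0.6378 0.2404 0.3876] 50.92 d [-0.0018  0.0001 -0.0656] dyaw 0.08 rows 3 spin/row -0.0003
0 [-0.0018 -0.0024  0.1093]
1 [-0.0018 -0.0024  0.1093]
```

View pics/w5.png

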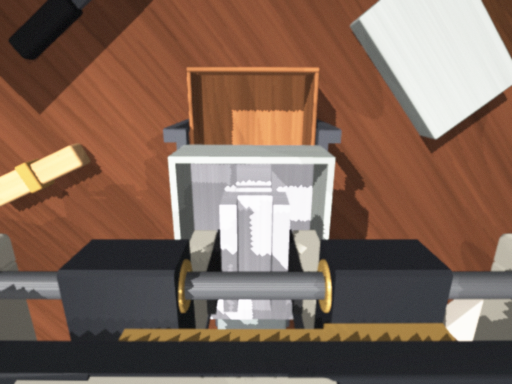

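The channel is held at (253,240), with the bar's end just behind it in the hopper at (248,187). The rim's back edge is at (171..334,146), so it's centred. I'll release it just above the bar.

```bash
python3 -m creep '[[[-0.005,-0.006,0.1,0,0],[0,0,0.1,0,0],[0,0,0.1,0,0],[0,0,0,0,0],[0,0,0,0,0]]]'
python3 -m creep '[[[0,0,0,0,0.5],[0,0,0,0,0.5],[0,0,0,0,0.5],[0,0,0,0,0.5],[0,0,-0.15,0,0.5],[0,0,-0.15,0,0.5],[0,0,-0.05,0,0.5]]]'
python3 - <<'E'
from h import *
import pickle
s,p=pickle.load(open("w5.pkl","rb"))
A,B=[atz(s,c,.17,p)[:2] for c in [(171,147),(334,147)]]; d=B-A; print(np.linalg.norm(d),"yaw",np.degrees(np.arctan2(d[1],d[0]))+90)
x=np.array([np.cos(.89),np.sin(.89)]); o=(A+B)/2-.048*x; h=o-.105*x; print("origin",o,"handle",h)
plan([*h,.40],-39)
E
```

```text
clock: 15.02
tool_pos: [0.6363, 0.2396, 0.3278]
orientation: [-180.0, 0.1, 50.9]
force: [-0.1, 1.4, 0.4]
opening: 0.0334
gripper_force: 30.0
clock: 15.6
tool_pos: [0.6374, 0.2412, 0.4035]
orientation: [179.8, -0.3, 51.0]
force: [0.7, 1.3, 0.8]
opening: 0.0441
gripper_force: 0.0
0.10520491549419526 yaw 50.92176262356928
origin [0.63722671 0.24168135] handle [0.57113844 0.16008881]
from [0.6374 0.2412 0.4035] 50.97 d [-0.0663 -0.0811 -0.0035] dyaw -89.97 rows 13 spin/row 0.0769
0 [-0.0403 -0.0002  0.0014]
1 [-0.04    0.0047  0.0014]
2 [-0.0391  0.0095  0.0014]
3 [-0.0377  0.0141  0.0014]
4 [-0.0357  0.0186  0.0014]
5 [-0.0332  0.0227  0.0014]
6 [-0.0303  0.0266  0.0014]
7 [-0.0268  0.03    0.0014]
8 [-0.023   0.033   0.0014]
9 [-0.0189  0.0356  0.0014]
10 [-0.0144  0.0376  0.0014]
11 [-0.0098  0.0391  0.0014]
12 [-0.005   0.04    0.0014]
```

```bash
python3 -m creep '[[[-0.13,0,0,0.077,0.5],[-0.13,0.016,0,0.077,0.5],[-0.13,0.031,0,0.077,0.5],[-0.125,0.046,0,0.077,0.5],[0,0,0,0.077,0.5],[0,0,0,0.077,0.5],[0,0,0,0.077,0.5],[0,0,0,0.077,0.5]]]' |head -3
python3 -m creep '[[[0,0,0,0.077,0.5],[0,0,0,0.077,0.5],[0,0,0,0.077,0.5],[0,0,0,0.077,0.5],[0,0,0,0.077,0.5],[0,0,0,0,0.5],[0,0,0,0,0.5],[0,0,0,0,0.5]]]'
python3 w.py w6 handle:.17 chute:0
python3 -c "
from h import *
plan([.5711,.1601,.40],-39,1)"
```

```text
clock: 16.27
tool_pos: [0.5696, 0.1591, 0.3991]
orientation: [-179.9, -0.1, -4.9]
clock: 16.93
tool_pos: [0.5697, 0.1593, 0.3984]
orientation: [-180.0, -0.0, -38.9]
force: [0.3, 0.6, 0.2]
opening: 0.044
gripper_force: 0.0
[0.56967727 0.15927109 0.39843326] 16.9833
handle [258.  213.2] 0.85 [0.567  0.1578 0.17  ]
chute [175.2 162.3] 0.65 [0.6317 0.2365 0.    ]
chute [191.2 330.6] 0.23 [ 0.4282  0.3961 -0.    ]
from [0.5697 0.1593 0.3982] -39.04 d [0.0014 0.0008 0.0018] dyaw 0.04 rows 1 spin/row -0.0005
0 [ 0.003  -0.0078 -0.0091]
```

View pics/w6.png

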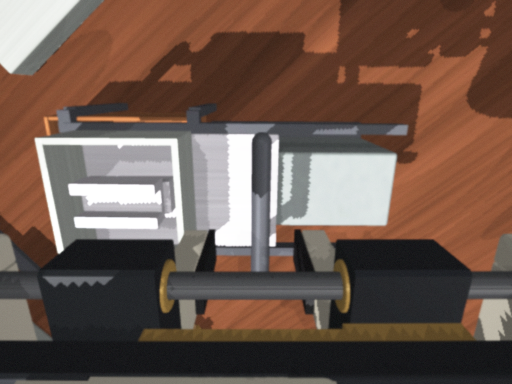

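Both offcuts are in the hopper, the channel's ribs showing at (115,190) and (115,222). The handle bar lies along column 261, from its end at (262,133) down between the fingers.

```bash
python3 - <<'E'
from h import *
import pickle
s,p=pickle.load(open("w6.pkl","rb"))
for c in [(262,134),(261.5,180),(261,260)]:
    P=atz(s,c,.17,p); print(P.round(4), (p[1].T@(P-p[0])).round(4))
    P=atz(s,c,.177,p); print((p[1].T@(P-p[0])).round(4))
E
```

```text
[0.61   0.1198 0.17  ] [0.0561 0.0055 0.2284]
[0.057  0.0053 0.2214]
[0.5851 0.1401 0.17  ] [0.0239 0.0054 0.2284]
[0.0259 0.0052 0.2214]
[0.5355 0.1801 0.17  ] [-0.0397  0.0054  0.2284]
[-0.0357  0.0052  0.2214]
```

```bash
python3 -m creep '[[[-0.01,0.025,0,0,0.5],[0,0,0.115,0,0.5],[0,0,0.115,0,0.5],[0,0,0.115,0,0.5],[0,0,0,0,0.5],[0,0,0,0,0.5],[0,0,0,0,0.3],[0,0,0,0,0.3]]]'
python3 -m creep '[[[0,0,0,0,0.24],[0,0,0,0,0.24],[0,0,0,0,0.24]]]'
python3 -m creep '[[[0,0,0,0,0],[0,0,0,0,0],[0,0,0,0,0],[0,0,0,0,0],[0,0,0,0,0]]]'
```

```text
clock: 17.75
tool_pos: [0.5655, 0.1569, 0.3309]
orientation: [-179.9, -0.1, -39.1]
force: [-0.2, -0.1, 0.7]
opening: 0.0355
gripper_force: 0.0
clock: 18.0
tool_pos: [0.5651, 0.1567, 0.3298]
orientation: [-179.9, -0.0, -39.2]
force: [-0.5, -0.0, -0.4]
opening: 0.0219
gripper_force: 0.0
clock: 18.42
tool_pos: [0.5653, 0.1571, 0.3294]
orientation: [-179.9, -0.0, -39.1]
force: [2.7, 3.7, -0.4]
opening: 0.0131
gripper_force: 30.0
```

Gripped. The tool already carries about 4.6 N of spring pull along +x. Pulling out along tool +y.

```bash
cat > f.py <<'E'
from h import *
v=np.load("chute.npy"); x=np.array([np.cos(.8895),np.sin(.8895)])
F=[];
for i in range(1):
    o=telemetry.get_obs(); print("t",round(o["clock"],2),"out %.4f"%-(x@(o["tool_pos"][:2]-np.array([.5653,.1571]))),"lat %.4f"%(-x[1]*(o["tool_pos"][0]-.5653)+x[0]*(o["tool_pos"][1]-.1571)),"z %.4f"%o["tool_pos"][2],"F %.1f"%(x@o["force"][:2]),o["force"].round(1),round(o["opening"],4))
E
python3 -m creep '[[[0,0.04,0,0,0],[0,0.04,0,0,0],[0,0.04,0,0,0],[0,0.04,0,0,0]]]' >/dev/null; python3 f.py
python3 -m creep '[[[0,0.04,0,0,0],[0,0.04,0,0,0],[0,0.04,0,0,0],[0,0.04,0,0,0],[0,0,0,0,0]]]' >/dev/null; python3 f.py
python3 -m creep '[[[0,0.04,0,0,0],[0,0.03,0,0,0],[0,0.02,0,0,0],[0,0,0,0,0],[0,0,0,0,0]]]' >/dev/null; python3 f.py
```

```text
t 18.75 out 0.0317 lat 0.0001 z 0.3294 F 7.5 [ 4.   6.3 -2.1] 0.0132
t 19.17 out 0.0647 lat 0.0002 z 0.3294 F 5.3 [ 2.7  4.7 -0.6] 0.0129
t 19.58 out 0.0819 lat 0.0003 z 0.3294 F 5.1 [ 0.8  5.9 -0.6] 0.013
```

```bash
python3 -m creep '[[[0,0.01,0,0,0],[0,0.01,0,0,0],[0,0.01,0,0,0],[0,0,0,0,0],[0,0,0,0,0]]]' >/dev/null; python3 f.py
python3 -m creep '[[[0,0.01,0,0,0],[0,0.01,0,0,0],[0,0,0,0,0],[0,0,0,0,0]]]' >/dev/null; python3 f.py
python3 -m creep '[[[0,0.01,0,0,0],[0,0,0,0,0],[0,0,0,0,0]]]' >/dev/null; python3 f.py
```

```text
t 20.0 out 0.0876 lat 0.0003 z 0.3294 F 5.9 [1.6 6.3 0.4] 0.0127
t 20.33 out 0.0916 lat 0.0003 z 0.3293 F 6.4 [ 1.6  6.9 -0.3] 0.013
t 20.58 out 0.0936 lat 0.0003 z 0.3293 F 6.4 [1.4 7.1 0.7] 0.0129
```

```bash
for i in 1; do python3 -m creep '[[[0,0.005,0,0,0],[0,0,0,0,0],[0,0,0,0,0]]]' >/dev/null; python3 f.py
python3 -m creep '[[[0,0.005,0,0,0],[0,0,0,0,0],[0,0,0,0,0]]]' >/dev/null; python3 f.py
python3 -m creep '[[[0,0.005,0,0,0],[0,0,0,0,0],[0,0,0,0,0]]]' >/dev/null; python3 f.py
python3 -m creep '[[[0,0.005,0,0,0],[0,0,0,0,0],[0,0,0,0,0]]]' >/dev/null; python3 f.py; done
```

```text
t 20.83 out 0.0945 lat 0.0003 z 0.3294 F 7.1 [2.2 7.4 0.1] 0.0129
t 21.08 out 0.0954 lat 0.0003 z 0.3293 F 7.7 [ 2.4  8.  -0.9] 0.0131
t 21.33 out 0.0964 lat 0.0003 z 0.3294 F 7.0 [ 1.8  7.6 -0.7] 0.0126
t 21.58 out 0.0974 lat 0.0003 z 0.3294 F 7.5 [ 2.4  7.7 -0.4] 0.0134
```

```bash
python3 -m creep '[[[0,0.005,0,0,0],[0,0.005,0,0,0],[0,0,0,0,0],[0,0,0,0,0]]]' >/dev/null; python3 f.py
python3 -m creep '[[[0,0.005,0,0,0],[0,0.005,0,0,0],[0,0,0,0,0],[0,0,0,0,0]]]' >/dev/null; python3 f.py
```

```text
t 21.92 out 0.0994 lat 0.0003 z 0.3294 F 6.6 [1.7 7.1 0.5] 0.0132
t 22.25 out 0.1014 lat 0.0004 z 0.3293 F 7.0 [ 1.7  7.6 -1.4] 0.0135
```

```bash
python3 -m creep '[[[0,0.005,0,0,0],[0,0,0,0,0],[0,0,0,0,0],[0,0,0,0,0]]]' >/dev/null; python3 f.py
```

```text
t 22.58 out 0.1024 lat 0.0003 z 0.3294 F 6.7 [ 0.9  7.9 -0.1] 0.0131
```

```bash
python3 -m creep '[[[0,0.005,0,0,0],[0,0.005,0,0,0],[0,0,0,0,0],[0,0,0,0,0]]]' >/dev/null; python3 f.py
python3 -m creep '[[[0,0.005,0,0,0],[0,0.005,0,0,0],[0,0,0,0,0],[0,0,0,0,0]]]' >/dev/null; python3 f.py
```

```text
t 22.92 out 0.1044 lat 0.0003 z 0.3294 F 7.0 [1.7 7.7 0. ] 0.0131
t 23.25 out 0.1057 lat 0.0004 z 0.3294 F 10.3 [ 3.9 10.  -2.8] 0.0128
```

```bash
python3 -m creep '[[[0,0.005,0,0,0],[0,0.005,0,0,0],[0,0,0,0,0],[0,0,0,0,0]]]' >/dev/null; python3 f.py
```

```text
t 23.58 out 0.1069 lat 0.0004 z 0.3294 F 13.7 [ 5.6 13.  -5.8] 0.0128
```

The rubber stop is met at about 0.105 m, where the force starts climbing. I'll press a little further so it's firm.

```bash
python3 -m creep '[[[0,0.005,0,0,0],[0,0.005,0,0,0],[0,0,0,0,0],[0,0,0,0,0]]]' >/dev/null; python3 f.py
python3 -m creep '[[[0,0.005,0,0,0],[0,0.005,0,0,0],[0,0,0,0,0],[0,0,0,0,0]]]' >/dev/null; python3 f.py
python3 w.py w7 bin:0 ; python3 - <<'E'
from h import *
for n in ["wrist","side"]:
    s=snapshot(n)
    for q in ["bar_offcut","channel_offcut"]: print(n,q,[(np.round(r["uv"]),round(r["confidence"],2)) for r in nets.find_in(s,q)[:4]])
E
```

```text
t 23.92 out 0.1082 lat 0.0004 z 0.3294 F 19.1 [ 8.1 18.  -6.9] 0.0131
t 24.25 out 0.1094 lat 0.0005 z 0.3294 F 21.1 [  9.8  19.2 -10.4] 0.0132
[0.49603665 0.07239488 0.32944387] 24.3
wrist bar_offcut [(array([  5., 182.]), 0.58)]
wrist channel_offcut [(array([  5., 155.]), 0.6)]
side bar_offcut []
side channel_offcut [(array([344., 290.]), 0.86), (array([330., 217.]), 0.57), (array([395., 292.]), 0.34)]
```

View pics/w7.png

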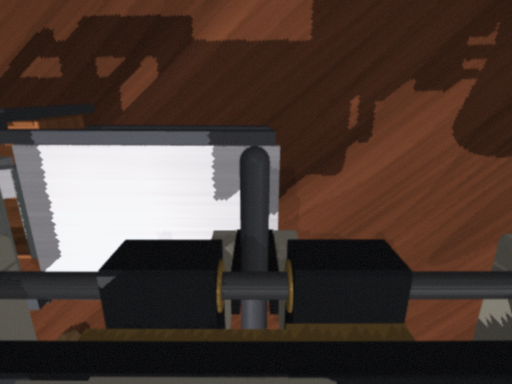

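The shutter is out; a silvery piece shows at the left edge, about (8,180). I'll check that both pieces dropped before shutting, with the top and side crops in one picture.

```bash
python3 - <<'E'
from h import *
a=snapshot("top")["frame"][115:225,150:275]; b=snapshot("side")["frame"][120:220,180:270]; c=cv2.imread("pics/w7.png")[100:320,0:110,::-1]
f=lambda i,h:cv2.resize(i,None,fx=h/i.shape[0],fy=h/i.shape[0],interpolation=cv2.INTER_CUBIC)
m=np.hstack([np.vstack([f(a,300)[:, :340],f(b,300)[:, :270].copy() if 0 else cv2.resize(b,(340,300),interpolation=cv2.INTER_CUBIC)]),f(c,600)])
cv2.imwrite("pics/mix.png",m[...,::-1]); print(m.shape)
E
```

```text
(600, 640, 3)
```

View pics/mix.png

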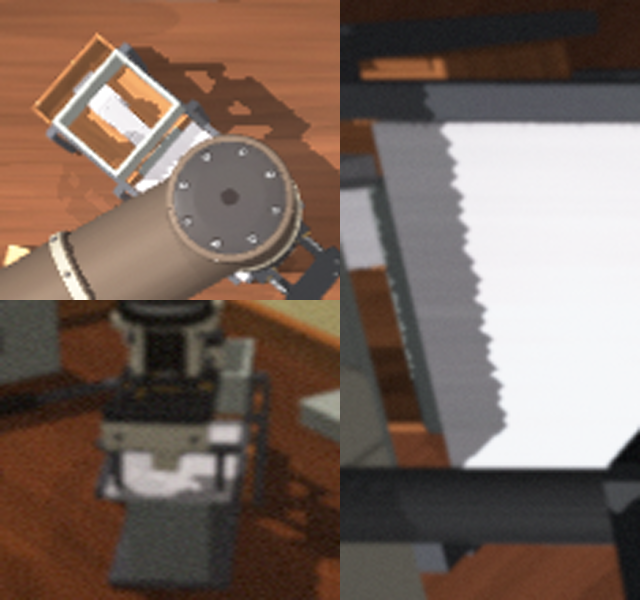

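In the top view (crop, upper left) the hopper is open, with brown bin wood and the metal at (115,105) down inside the bin. Nothing is left on the shutter. Easing it back.

```bash
python3 -m creep '[[[0,-0.01,0,0,0],[0,-0.02,0,0,0],[0,-0.03,0,0,0],[0,-0.03,0,0,0],[0,-0.03,0,0,0],[0,-0.03,0,0,0],[0,-0.03,0,0,0],[0,-0.03,0,0,0]]]' >/dev/null; python3 f.py
python3 -m creep '[[[0,-0.03,0,0,0],[0,-0.03,0,0,0],[0,-0.03,0,0,0],[0,-0.03,0,0,0],[0,-0.03,0,0,0],[0,-0.03,0,0,0],[0,-0.03,0,0,0],[0,0,0,0,0]]]' >/dev/null; python3 f.py
python3 -m creep '[[[0,-0.03,0,0,0],[0,-0.02,0,0,0],[0,-0.015,0,0,0],[0,-0.01,0,0,0],[0,-0.01,0,0,0],[0,-0.01,0,0,0],[0,0,0,0,0],[0,0,0,0,0]]]' >/dev/null; python3 f.py
```

```text
t 25.42 out 0.0704 lat 0.0002 z 0.3294 F 4.3 [1.3 4.5 0.8] 0.0129
t 26.08 out 0.0280 lat 0.0000 z 0.3294 F 5.5 [1.6 5.8 3.1] 0.0131
t 26.75 out 0.0101 lat -0.0000 z 0.3293 F 3.9 [0.1 4.9 5.4] 0.0127
```

```bash
python3 -m creep '[[[0,-0.01,0,0,0],[0,-0.01,0,0,0],[0,-0.01,0,0,0],[0,-0.005,0,0,0],[0,0,0,0,0],[0,0,0,0,0]]]' >/dev/null; python3 f.py
python3 -m creep '[[[0,-0.005,0,0,0],[0,-0.005,0,0,0],[0,0,0,0,0],[0,0,0,0,0]]]' >/dev/null; python3 f.py
python3 -m creep '[[[0,-0.005,0,0,0],[0,0,0,0,0],[0,0,0,0,0]]]' >/dev/null; python3 f.py
python3 -m creep '[[[0,-0.005,0,0,0],[0,0,0,0,0],[0,0,0,0,0]]]' >/dev/null; python3 f.py
```

```text
t 27.25 out 0.0031 lat -0.0001 z 0.3293 F 4.3 [0.7 5.  4.5] 0.0131
t 27.58 out 0.0012 lat -0.0001 z 0.3293 F 3.0 [0.2 3.8 5. ] 0.0131
t 27.83 out 0.0002 lat -0.0001 z 0.3293 F 4.7 [1.  5.2 5.7] 0.0128
t 28.08 out -0.0004 lat -0.0001 z 0.3293 F 2.2 [-0.5  3.2  6.3] 0.0127
```

```bash
python3 -m creep '[[[0,-0.005,0,0,0],[0,0,0,0,0],[0,0,0,0,0]]]' >/dev/null; python3 f.py
python3 -m creep '[[[0,-0.005,0,0,0],[0,0,0,0,0],[0,0,0,0,0]]]' >/dev/null; python3 f.py
python3 -m creep '[[[0,-0.005,0,0,0],[0,0,0,0,0],[0,0,0,0,0]]]' >/dev/null; python3 f.py
```

```text
t 28.33 out -0.0007 lat -0.0002 z 0.3293 F -1.3 [-3.2  0.9  8.4] 0.0132
t 28.58 out -0.0010 lat -0.0002 z 0.3293 F -2.9 [-4.2 -0.3  9.9] 0.0129
t 28.83 out -0.0014 lat -0.0002 z 0.3293 F -6.7 [-5.6 -4.1 11.7] 0.0129
```

Shut firmly, with a hard contact at about −0.0005. Letting go and lifting clear.

```bash
python3 -m creep '[[[0,0,0,0,0.4],[0,0,0,0,0.4],[0,0,0,0,0.4],[0,0,0,0,0.4],[0,0,0,0,0.4]]]' >/dev/null; python3 f.py
python3 -m creep '[[[0,0,-0.1,0,0.4],[0,0,-0.15,0,0.4],[0,0,-0.15,0,0.4],[0,0,0,0,0.4],[0,0,0,0,0.4]]]' >/dev/null; python3 f.py
python3 w.py w8 handle:.17; python3 - <<'E'
from h import *
import pickle
s,p=pickle.load(open("w8.pkl","rb")); g=s["frame"][190].astype(int).sum(1); d=np.nonzero(g[215:310]<250)[0]+215; print(d)
s0,p0=pickle.load(open("w6.pkl","rb")); g=s0["frame"][190].astype(int).sum(1); d0=np.nonzero(g[215:310]<250)[0]+215; print(d0)
plan([.53,.30,.42],-39)
E
```

```text
t 29.25 out -0.0032 lat -0.0001 z 0.3285 F -0.5 [-0.7 -0.1  0.4] 0.0345
t 29.67 out -0.0038 lat -0.0002 z 0.4109 F -0.1 [ 0.4 -0.4 -0.2] 0.035
[0.56779285 0.15992595 0.41088   ] 29.7167
handle [258.2 205.2] 0.56 [0.5668 0.1576 0.17  ]
[]
[252 253 254 255 256 257 258 259 260 261 262 266 267 268]
from [0.5672 0.1597 0.4083] -39.17 d [-0.0372  0.1403  0.0117] dyaw 0.17 rows 4 spin/row -0.0005
0 [-0.1468 -0.1066 -0.0146]
1 [-0.1467 -0.1068 -0.0146]
```

```bash
python3 - <<'E'
from h import *
plan([.7125,.335,.43],51)
E
```

```text
from [0.5672 0.1597 0.4083] -39.17 d [0.1453 0.1753 0.0217] dyaw 90.17 rows 13 spin/row -0.0771
0 [ 0.0007 -0.0876 -0.0083]
1 [ 0.0113 -0.0869 -0.0083]
2 [ 0.0217 -0.0849 -0.0083]
3 [ 0.0318 -0.0816 -0.0083]
4 [ 0.0414 -0.0772 -0.0083]
5 [ 0.0504 -0.0716 -0.0083]
6 [ 0.0587 -0.065  -0.0083]
7 [ 0.0661 -0.0574 -0.0083]
8 [ 0.0726 -0.049  -0.0083]
9 [ 0.078  -0.0399 -0.0083]
10 [ 0.0822 -0.0302 -0.0083]
11 [ 0.0853 -0.02   -0.0083]
12 [ 0.0871 -0.0096 -0.0083]
```

```bash
python3 -m creep '[[[0,-0.088,-0.01,-0.077,0.4],[0.011,-0.087,-0.01,-0.077,0.4],[0.022,-0.085,-0.01,-0.077,0.4],[0.032,-0.082,-0.01,-0.077,0.4],[0.041,-0.077,-0.01,-0.077,0.4],[0.05,-0.072,-0.01,-0.077,0.4],[0.059,-0.065,-0.01,-0.077,0.4],[0.066,-0.057,-0.01,-0.077,0.4]]]' |head -2
python3 -m creep '[[[0.073,-0.049,-0.01,-0.077,0.4],[0.078,-0.04,-0.01,-0.077,0.4],[0.082,-0.03,-0.01,-0.077,0.4],[0.085,-0.02,-0.01,-0.077,0.4],[0.087,-0.01,-0.01,-0.077,0.4],[0,0,0,0,0.4],[0,0,0,0,0.4],[0,0,0,0,0.4]]]' |head -4
python3 w.py w9 bin:0 bar_mid:.02 channel_mid:.02
python3 - <<'E'
from h import *
p=pose(); s=snapshot("wrist"); c=np.array([.6365,.2412]); x=np.array([.63,.777]); y=np.array([-.777,.63])
loc=lambda P:((P[:2]-c)@x,(P[:2]-c)@y)
for q in ["bar_offcut","channel_offcut"]:
    for r in nets.masks_of(s,q)[:3]:
        v,u=np.nonzero(r["region"]); pts=np.array([loc(atz(s,(a,b),.02,p)) for a,b in zip(u,v)],np.float32)
        print(q,round(r["confidence"],2),len(u),pts.min(0).round(3),pts.max(0).round(3),s["frame"][v,u].mean(0).round())
# coarse colour map of bin region at z~.02, rows x from .11 to -.02, cols y
for xx in np.arange(.105,-.03,-.01):
    row=""
    for yy in np.arange(-.06,.061,.01):
        u,v=np.round(proj(s,[*(c+xx*x+yy*y),.02],p)).astype(int)
        if 0<=u<512 and 0<=v<384:
            k=s["frame"][v,u].astype(int); row+=("W" if k[0]-k[2]>25 else "M" if k.sum()>300 else ".")
        else: row+=" "
    print("%.3f"%xx,row)
E
```

```text
clock: 30.43
tool_pos: [0.6572, 0.2685, 0.423]
clock: 31.1
tool_pos: [0.7126, 0.3352, 0.4332]
orientation: [-180.0, 0.1, 50.8]
force: [-0.7, -0.9, -0.3]
[0.71257791 0.33516801 0.43323725] 31.15
bin [253.6 220.6] 0.68 [0.6508 0.261  0.    ]
bin [253.  239.1] 0.23 [0.6313 0.2386 0.    ]
bar_mid [256.6 238.5] 0.75 [0.6422 0.2438 0.02  ]
channel_mid [260.8 197.7] 0.66 [0.685  0.2874 0.02  ]
bar_offcut 0.81 698 [-0.01  -0.017] [0.04  0.013] [229. 226. 229.]
channel_offcut 0.81 858 [ 0.04  -0.022] [0.087 0.015] [230. 227. 228.]
channel_offcut 0.71 1772 [-0.137 -0.065] [-0.011  0.069] [227. 226. 228.]
0.105 WWWWWWWWWWWWW
0.095 WWWWWWWWWWWWW
0.085 WWWWMMMMWWWWW
0.075 WWWWMMMMWWWWW
0.065 WWWWMMMMWWWWW
0.055 WWWWMMMMWWWWW
0.045 WWWWMMMMWWWWW
0.035 WWWWWMMMWWWWW
0.025 WWWWWMMMWWWWW
0.015 M.WWWMMMWWW.M
0.005 M.WWWMMMWWW.M
-0.005 ..WWWMMMWWW..
-0.015 ..MMMMMMMMM..
-0.025 ..MMMMMMMMM..
```

Both pieces are in the bin: the channel at chute x from 0.04 to 0.09, the bar from −0.01 to 0.04. The handle is back where it started and the arm is clear.

```bash
python3 -c "
from plant import workorder; print(workorder.close_job())"
```

```text
the job is handed in; nothing more can be done
None
```

The job is handed in: both offcuts are in the bin, the shutter was pulled firmly onto its stop (met at about 0.105 m, pressed to 21 N) and eased back fully shut and released, and I saw nothing else disturbed on the bench.

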